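# Spin-down check of a parts carousel

### The job

Prove the new bearing of the parts carousel: take hold of its upright knob, set the tray running anticlockwise (seen from above) at about one turn in five seconds, let go, and keep the gripper right at the knob, ready to catch it but not touching, for five seconds while the tray coasts. Then catch the knob between the fingers, bring the tray to a stop and hold it still a moment, let go and draw well clear, with the bowl of caps still standing on the resting tray and everything else left alone.

Things in the scene. Friction and masses are not known exactly. Their poses are not given: they have to be found in the camera images.
- base: dark steel foot of the carousel, 150 mm across, fixed to the worktop; origin on the worktop (z = 0) exactly on the vertical turning axis of the tray. The aluminium tray above it is a disc 282 mm across (outer edge of its rim about 290 mm) on a ball bearing: underside 20 mm and floor 32 mm above the worktop, rim top 38 mm above the worktop
- tray (a joint): angle of the tray about its vertical axis in rad, growing anticlockwise seen from above, no stops (it may turn many times). Nominal tray mass 1.6 kg, inertia with knob and load about 0.019 kg m2, bearing drag 0.0010 N m s/rad plus 0.0004 N m, so left alone it loses roughly 5 to 10 percent of its speed every second. The real mass varies by some 30 percent
- knob: the upright black plastic knob on the tray, a round cylinder 32 mm across and 66 mm tall, from 40 mm to 106 mm above the worktop, its axis 115 mm from the tray's axis. It revolves freely on its pin, so a gripped knob lets the tray turn without turning the gripper. Origin at the centre of its underside
- knob_top (a point): centre of the knob's flat top, on the knob's axis, 106 mm above the worktop; moves with the tray
- tray_centre (a point): centre of the tray's floor, on the turning axis, 32 mm above the worktop; its x axis points to the knob
- bowl: white ceramic bowl, 92 mm across the rim, 72 mm across the foot, 36 mm tall (rim 68 mm above the worktop), 0.25 kg, standing loose within 10 mm of the middle of the tray; origin at the centre of its underside
- cap0: steel radiator cap, 25 mm across, 18 mm tall, 30 g, standing loose in the bowl; origin at the centre of its underside
- cap1: steel radiator cap, 25 mm across, 18 mm tall, 30 g, standing loose in the bowl; origin at the centre of its underside
- cap2: steel radiator cap, 25 mm across, 18 mm tall, 30 g, standing loose in the bowl; origin at the centre of its underside
- spanner: steel spanner 200 mm long lying on the worktop to the robot's right; leave alone; origin near its middle, underside
- torch: blue plastic torch 150 mm long, up to 46 mm across, lying on the worktop to the robot's left; leave alone; origin at the middle of its tail end, 22 mm above the worktop
There are look-alikes about, which are no part of the job. Several things have the shape of the bowl; the one meant has the colours described above.

How it is judged:
By the outcome, as a careful person would: the job done as asked, in the order asked, and still so for the second after the job is handed in, with the robot touching nothing.
It also fails if it takes over 58 s, if anything falls off the work surface, if the arm or the gripper's body presses on something with over 40 N, if the wrist force passes 120 N, or if a joint passes its speed limit or range.

### The arm

A 6-joint arm with a two-finger parallel gripper is mounted at the origin on the work surface. World frame = base frame: x ahead of the robot, y to its left, z up, the work surface at z = 0. Lengths are in m, angles in rad, forces in N, time in s.
With the tool pointing down it reaches from about 0.3 to 0.775 m from the base axis. Payload 14.6 kg.
Tool frame: the origin (TCP) lies between the finger pads, 19 mm behind the fingertips; this is the grasp point; z points along the fingers, y is the line along which they close (so a half turn about z gives the same grasp; the last joint's range is limited). The gripper opens to 94 mm and grips with 3 to 60 N. Pads are 16 mm wide; open, the fingers measure 119 mm over their backs; the gripper's body (75 mm by 177 mm) begins 78 mm behind the grasp point.
Start: joints at [1.095, 0.3, 1.521, -0, 1.321, -0.067], TCP at [0.219, 0.505, 0.224] pointing down, gripper open.
Joint ranges: [-3.03, 3.03], [-0.79, 2.21], [0.23, 2.52], [-1.04, 4.18], [0, 3.07], [-2.55, 2.55]. Speed limits (rad/s): [2.22, 2.22, 2.57, 3.14, 3.14, 3.14].

### API

Orientations are given as [roll, pitch, yaw] about the fixed x, y, z axes, in that order (R = Rz(yaw) Ry(pitch) Rx(roll)).
In Python, from station import * gives the robot as it stands.
- The arm moves only by the tool send_rows, never from a script. Its argument "motion" is a list of rows, each a list of 3 entries, a list of its own where there are three numbers: the shift along the tool's x, y, z in units of 0.03 m (1.0 is 0.03 m), then the turn, a rotation vector about the tool's x, y, z in units of 0.12 rad (1.0 is 0.12 rad), then the opening, from -1 (shut) to 1 (fully open). In form: [[[x, y, z], [rx, ry, rz], grip], ...]. A call has 1 to 12 rows; each row shifts and turns the commanded pose from where the row before left it, along the tool's axes as they then stand; what a row does not reach is not made up. A row lasts 1/10 s, in which the tool goes at most 50 mm and 8.59 degrees, less where a joint would pass 70% of its speed; a pose out of reach is approached as far as the arm can. A call with a number of a shift or a turn outside -1 to 1 is refused whole. A call with a gripper value outside its range is refused whole. The fingers move at their own pace and stop on an object; "squeeze" is the grip in N (left out, the last holds). Time passes only in rows, so rows that do not move let the fingers close. It gives the time, the measured TCP pose, the force, the opening and the grip force at its end, in the units of the state.
- get_obs(): the state, without advancing time (a new reading comes with each control period).
- camera(name): name is "scene" or "top" or "wrist"; returns a dict with "pixels" (480x640x3 uint8, red, green, blue), "depth" (480x640 float32, m along the optical axis (not along the pixel's ray), 0 where there is no reading), "fx", "fy", "cx", "cy" (pixels), "rvec" (rotation vector, rad) and "tvec" (3), from world to camera coordinates, as OpenCV has them. Camera axes: x right, y down, z forward; pixel columns grow to the right and rows downward; lengths in m; the calibration is good to about 2 mm. A picture is of the moment at which its call begins.
- hand_in(): hands the job in; it is judged then, once.
The state is a dict: "time_s": time; "qpos": joint angles; "joint_vel": joint speeds; "tau": joint torques, N m; "ee_pos": TCP position; "eef_rot": TCP orientation; "force": force on the tool from outside, world axes, zero at the start; "moment": the same for the moment, N m; "grip_width": finger opening in m; "grip_force": force on a finger pad.
Only numpy, scipy, OpenCV 4.12 (cv2) and the standard library are available. Lean on these libraries where they do the work, as an engineer would, in place of code of your own. Each camera call takes 0.05 s, during which the arm holds its last target. There are 200 camera calls.

## Working session

There is one attempt and no reset: what is moved stays moved. The work goes in short steps, Python scripts to look and compute and a tool call to move; the robot and the scene stay as the last step left them, time stands still between calls to the robot, and variables do not carry over. Pictures are saved under pics/ and viewed, at most 10 in all, crops included, and the job is handed in when it is done.

Besides the shell and the picture viewer there is one more tool, called after ">>>" as name(argument=value, ...) on one line, values as JSON. send_rows: Moves the arm, as the interface text tells. Its arguments: {"type":"object","properties":{"motion":{"type":"array"},"squeeze":{"type":"number"}},"required":["motion"]}

```bash
mkdir -p pics
python3 - <<'E'
from station import *
import cv2,numpy as np
o=get_obs();print(o)
a=camera("scene");b=camera("top")
for n,c in(("scene",a),("top",b)):
    cv2.imwrite(f"pics/{n}0.png",c["pixels"][:,:,::-1]);print(n,c["fx"],c["cx"],c["rvec"],c["tvec"])
E
```

```text
{'time_s': 0.0, 'qpos': array([ 1.09540570e+00,  3.00452935e-01,  1.52161866e+00, -6.69375917e-06,
        1.32067636e+00, -6.66087541e-02]), 'joint_vel': array([-0.00026966, -0.00109334,  0.00021936,  0.00028285, -0.00148243,
       -0.00065829]), 'tau': array([-2.25498243e-04, -5.31809199e+01, -3.52744675e+01,  7.08105974e-02,
        2.44509632e-02, -8.13506813e-05]), 'ee_pos': array([0.21851412, 0.50445597, 0.22368038]), 'eef_rot': array([-3.14043948e+00, -7.04272577e-05,  2.73281240e+00]), 'force': array([ 0.37313264, -0.16170701, -0.24019527]), 'moment': array([-0.00972772,  0.07356022, -0.0024502 ]), 'grip_force': 0.0, 'grip_width': 0.09377974338007415}
scene 581.8370537591626 308.06677022078236 [ 1.67318152  1.94057173 -0.72547098] [ 0.07237642 -0.32588119  1.62806298]
top 445.4144193374138 315.6576748633058 [ 2.11948418 -2.08822355  0.23851264] [-0.02459724  0.5239241   1.06517915]
```

View pics/top0.png

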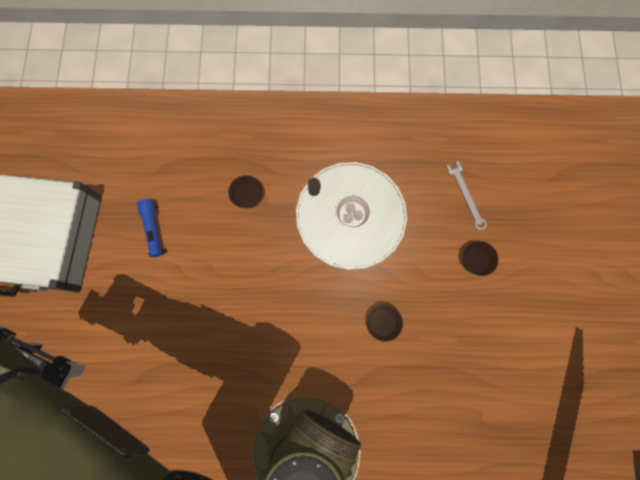

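View pics/scene0.png

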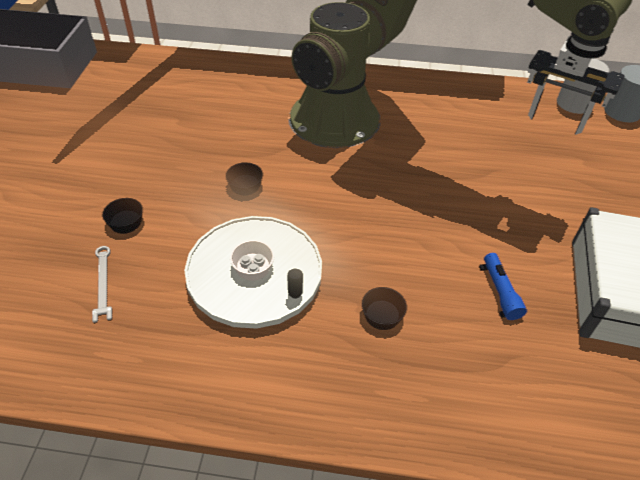

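The top view shows the tray at about (352,215), the knob at (314,187) and the bowl with caps at (352,211). The dark bowls are decoys. The scene view shows the knob at (295,283), and both views are unobstructed.

```bash
cat > h.py <<'E'
from station import *
import cv2,numpy as np
def plane(c,uv,z):
    R=cv2.Rodrigues(np.array(c["rvec"]))[0];t=np.array(c["tvec"]).ravel()
    o=-R.T@t;d=R.T@np.array([(uv[0]-c["cx"])/c["fx"],(uv[1]-c["cy"])/c["fy"],1]);return o+d*(z-o[2])/d[2]
def cloud(c):
    R=cv2.Rodrigues(np.array(c["rvec"]))[0];t=np.array(c["tvec"]).ravel()
    v,u=np.mgrid[:480,:640];d=c["depth"]
    P=np.stack([(u-c["cx"])/c["fx"]*d,(v-c["cy"])/c["fy"]*d,d],-1)
    return (P-t)@R
E
python3 - <<'E'
from h import *
for n,seed in(("top",(352,245)),("scene",(220,290))):
    c=camera(n);P=cloud(c);im=c["pixels"].astype(int);ok=c["depth"]>0
    hsv=cv2.cvtColor(c["pixels"],cv2.COLOR_RGB2HSV)
    m=((hsv[...,1]<60)&(hsv[...,2]>150)).astype(np.uint8)
    _,lab=cv2.connectedComponents(m);tr=(lab==lab[seed[1],seed[0]]).astype(np.uint8)
    cn=max(cv2.findContours(tr,cv2.RETR_EXTERNAL,cv2.CHAIN_APPROX_NONE)[0],key=len)
    hull=cv2.convexHull(cn)[:,0]
    W=np.array([plane(c,p,.038)[:2] for p in hull])
    print(n,"rim circle on z=.038",cv2.minEnclosingCircle(W.astype(np.float32)))
    C=np.array(cv2.minEnclosingCircle(W.astype(np.float32))[0])
    near=np.linalg.norm(P[...,:2]-C,axis=-1)<.15
    dark=near&ok&(im.max(-1)<80)&(P[...,2]>.045)
    print("dark n",dark.sum(),"zmax",P[dark][:,2].max())
    top=near&ok&(P[...,2]>.100)&(P[...,2]<.115)
    v,u=np.nonzero(dark&(P[...,2]>.100));print("knob top mean",P[v,u].mean(0),len(v))
    k=P[v,u].mean(0)[:2]-C;print("r",np.hypot(*k),"ang",np.arctan2(k[1],k[0]))
    for z0,z1 in((.060,.075),):
        b=near&ok&(P[...,2]>z0)&(P[...,2]<z1)&(np.linalg.norm(P[...,:2]-C,axis=-1)<.07)
        print("bowl rim",cv2.minEnclosingCircle(P[b][:,:2].astype(np.float32)))
E
```

```text
top rim circle on z=.038 ((0.5796902179718018, -0.10802142322063446), 0.14533179998397827)
dark n 138 zmax 0.11163948555953336
knob top mean [ 0.63670401 -0.00953711  0.10637629] 94
r 0.11379689530352308 ang 1.0460267454585563
bowl rim ((0.5805638432502747, -0.10941518098115921), 0.046027772128582)
scene rim circle on z=.038 ((0.5800157785415649, -0.10647560656070709), 0.14493605494499207)
dark n 251 zmax 0.10741688870085879
knob top mean [ 0.65262594 -0.00803239  0.10368331] 40
r 0.12232457881874126 ang 0.9352888168546941
bowl rim ((0.5792993307113647, -0.10814514011144638), 0.04831967130303383)
```

>>> send_rows(motion=[[[0, 0, 0], [0, 0, 0.97], 1], [[0, 0, 0], [0, 0, 0.97], 1], [[0, 0, 0], [0, 0, 0.97], 1], [[0, 0, 0], [0, 0, 0.97], 1], [[0, 0, 0], [0, 0, 0.97], 1], [[0, 0, 0], [0, 0, 0.97], 1], [[0, 0, 0], [0, 0, 0.97], 1], [[0, 0, 0], [0, 0, 0.97], 1], [[0, 0, 0], [0, 0, 0.97], 1], [[0, 0, 0], [0, 0, 0.97], 1], [[-0.3, 0.2, 0], [0, 0, 0], 1], [[-0.6, 0.5, 0], [0, 0, 0], 1]])

```text
time_s: 1.4
ee_pos: [0.2393, 0.4773, 0.2239]
eef_rot: [-3.141, 0.0, 1.574]
force: [0.4, 0.6, -0.1]
grip_width: 0.094
grip_force: 0.0
```

>>> send_rows(motion=[[[-0.95, 0.78, 0], [0, 0, 0], 1], [[-0.95, 0.78, 0], [0, 0, 0], 1], [[-0.95, 0.78, 0], [0, 0, 0], 1], [[-0.95, 0.78, 0], [0, 0, 0], 1], [[-0.95, 0.78, 0], [0, 0, 0], 1], [[-0.95, 0.78, 0], [0, 0, 0], 1], [[-0.95, 0.78, 0], [0, 0, 0], 1], [[-0.95, 0.78, 0], [0, 0, 0], 1], [[-0.95, 0.78, 0], [0, 0, 0], 1], [[-0.95, 0.78, 0], [0, 0, 0], 1], [[-0.95, 0.78, 0], [0, 0, 0], 1], [[-0.95, 0.78, 0], [0, 0, 0], 1]])

```text
time_s: 2.6
ee_pos: [0.5203, 0.133, 0.2243]
eef_rot: [-3.142, 0.0, 1.573]
force: [-0.4, 0.1, -1.0]
grip_width: 0.0942
grip_force: 0.0
```

>>> send_rows(motion=[[[-0.95, 0.78, 0], [0, 0, 0], 1], [[-0.95, 0.78, 0], [0, 0, 0], 1], [[-0.95, 0.78, 0], [0, 0, 0], 1], [[-0.6, 0.5, 0], [0, 0, 0], 1], [[-0.3, 0.3, 0], [0, 0, 0], 1], [[0, 0, 0], [0, 0, 0], 1], [[0, 0, 0], [0, 0, 0], 1]])

```text
time_s: 3.3
ee_pos: [0.6132, 0.0229, 0.2242]
eef_rot: [-3.141, -0.0, 1.57]
force: [-0.6, 0.5, -0.1]
grip_width: 0.0942
grip_force: 0.0
```

>>> send_rows(motion=[[[-0.5, 0.4, 0], [0, 0, 0], 1], [[-0.56, 0.45, 0.5], [0, 0, 0], 1], [[0, 0, 0.5], [0, 0, 0], 1], [[0, 0, 0], [0, 0, 0], 1], [[0, 0, 0], [0, 0, 0], 1]])

```text
time_s: 3.8
ee_pos: [0.6385, -0.0083, 0.1945]
eef_rot: [-3.141, -0.0, 1.57]
force: [-0.5, 0.1, 0.7]
grip_width: 0.0938
grip_force: 0.0
```

Run:
```python
from h import *
a=camera("wrist");b=camera("scene");cv2.imwrite("pics/ws1.png",np.hstack([cv2.resize(x["pixels"],(400,300)) for x in(a,b)])[:,:,::-1])
np.set_printoptions(suppress=True,precision=4)
c=a;P=cloud(c);im=c["pixels"]
k=(c["depth"]>0)&(P[...,2]>.100)&(P[...,2]<.112)&(im.max(-1)<90)
print(k.sum(),P[k].mean(0) if k.any() else 0,cv2.minEnclosingCircle(P[k][:,:2].astype(np.float32)) if k.any() else 0)
r=(c["depth"]>0)&(abs(P[...,2]-.038)<.002)
print(get_obs()["ee_pos"])
```

```text
1747 [ 0.6392 -0.0059  0.1047] ((0.6391388177871704, -0.007409241050481796), 0.01617787964642048)
[ 0.639  -0.0086  0.1953]
```

View pics/ws1.png

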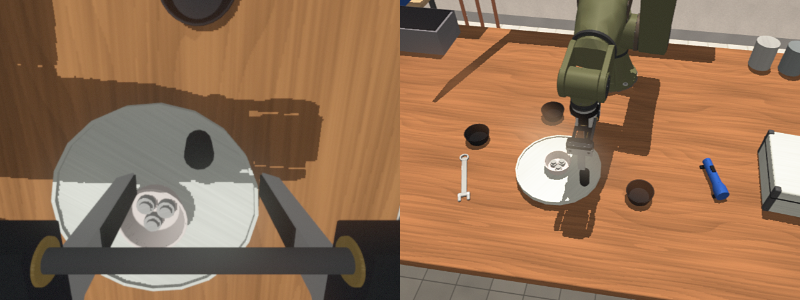

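The wrist view shows the knob at (198,150), between the fingers and clear. The measured top is (0.639,-0.0075) with r = 16.2 mm, which fits the carousel geometry. I'll descend and grip.

>>> send_rows(motion=[[[0, 0, 0.6], [0, 0, 0], 1], [[0, 0, 0.8], [0, 0, 0], 1], [[0, 0, 0.8], [0, 0, 0], 1], [[0, 0, 0.8], [0, 0, 0], 1], [[0, 0, 0.43], [0, 0, 0], 1], [[0, 0, 0], [0, 0, 0], 0.5], [[0, 0, 0], [0, 0, 0], 0.0], [[0, 0, 0], [0, 0, 0], -0.6], [[0, 0, 0], [0, 0, 0], -1], [[0, 0, 0], [0, 0, 0], -1], [[0, 0, 0], [0, 0, 0], -1]], squeeze=12)

```text
time_s: 5.0
ee_pos: [0.6392, -0.0095, 0.0917]
eef_rot: [3.141, 0.0, 1.569]
force: [-0.9, -0.3, -0.6]
grip_width: 0.0491
grip_force: 0.0
```

```bash
cat > rows.py <<'E'
from h import *
C=np.array([.580,-.1075]);r=.115
def rows(p0,th,yaw):
    # shifts in tool units from commanded p0 through circle angles th
    p=np.array(p0[:2]);x=np.array([np.cos(yaw),np.sin(yaw)]);y=np.array([np.sin(yaw),-np.cos(yaw)])
    for t in th:
        q=C+r*np.array([np.cos(t),np.sin(t)]);d=(q-p)/.03
        a=np.round([d@x,d@y],2);p=p+.03*(a[0]*x+a[1]*y);print(f"[[{a[0]}, {a[1]}, 0], [0, 0, 0], G],",end=" ")
    print("\nend th",th[-1],"cmd",p)
E
python3 - <<'E'
from rows import *
o=get_obs();print(o["ee_pos"],o["force"],o["grip_force"],o["grip_width"])
p=o["ee_pos"];d=p[:2]-C;t0=np.arctan2(d[1],d[0]);print("t0",t0,"r",np.hypot(*d))
w=np.r_[np.linspace(.1,1.27,14)[0:],[1.27]*16]
th=t0+np.cumsum(w*.1)
rows(C+r*np.array([np.cos(t0),np.sin(t0)]),th,1.5708)
print(np.round(th,3))
E
```

```text
[ 0.63919373 -0.00946962  0.09166783] [-0.90813748 -0.32578347 -0.60491961] 0.0 0.049139860199176565
t0 1.0275650762602289 r 0.11451573675014194
[[0.02, -0.03, 0], [0, 0, 0], G], [[0.04, -0.07, 0], [0, 0, 0], G], [[0.05, -0.09, 0], [0, 0, 0], G], [[0.06, -0.13, 0], [0, 0, 0], G], [[0.07, -0.16, 0], [0, 0, 0], G], [[0.08, -0.19, 0], [0, 0, 0], G], [[0.08, -0.24, 0], [0, 0, 0], G], [[0.07, -0.27, 0], [0, 0, 0], G], [[0.05, -0.31, 0], [0, 0, 0], G], [[0.03, -0.34, 0], [0, 0, 0], G], [[-0.01, -0.39, 0], [0, 0, 0], G], [[-0.04, -0.41, 0], [0, 0, 0], G], [[-0.11, -0.44, 0], [0, 0, 0], G], [[-0.16, -0.46, 0], [0, 0, 0], G], [[-0.23, -0.43, 0], [0, 0, 0], G], [[-0.28, -0.4, 0], [0, 0, 0], G], [[-0.32, -0.36, 0], [0, 0, 0], G], [[-0.37, -0.32, 0], [0, 0, 0], G], [[-0.41, -0.27, 0], [0, 0, 0], G], [[-0.43, -0.21, 0], [0, 0, 0], G], [[-0.46, -0.16, 0], [0, 0, 0], G], [[-0.48, -0.1, 0], [0, 0, 0], G], [[-0.49, -0.03, 0], [0, 0, 0], G], [[-0.48, 0.02, 0], [0, 0, 0], G], [[-0.48, 0.09, 0], [0, 0, 0], G], [[-0.46, 0.14, 0], [0, 0, 0], G], [[-0.45, 0.21, 0], [0, 0, 0], G], [[-0.41, 0.26, 0], [0, 0, 0], G], [[-0.37, 0.3, 0], [0, 0, 0], G], [[-0.34, 0.36, 0], [0, 0, 0], G], 
end th 4.018565076260227 cmd [ 0.50654474 -0.19595555]
[1.038 1.057 1.085 1.122 1.168 1.223 1.287 1.36  1.442 1.533 1.633 1.742
 1.86  1.987 2.114 2.241 2.368 2.495 2.622 2.749 2.876 3.003 3.13  3.257
 3.384 3.511 3.638 3.765 3.892 4.019]
```

>>> send_rows(motion=[[[0, 0, 0], [0, 0, 0], -1], [[0, 0, 0], [0, 0, 0], -1], [[0, 0, 0], [0, 0, 0], -1], [[0, 0, 0], [0, 0, 0], -1], [[0, 0, 0], [0, 0, 0], -1]])

```text
time_s: 5.5
ee_pos: [0.6392, -0.0094, 0.0914]
eef_rot: [3.141, -0.0, 1.569]
force: [-1.0, 1.3, 0.7]
grip_width: 0.0317
grip_force: 12.0
```

>>> send_rows(motion=[[[0.02, -0.03, 0], [0, 0, 0], -1], [[0.04, -0.07, 0], [0, 0, 0], -1], [[0.05, -0.09, 0], [0, 0, 0], -1], [[0.06, -0.13, 0], [0, 0, 0], -1], [[0.07, -0.16, 0], [0, 0, 0], -1], [[0.08, -0.19, 0], [0, 0, 0], -1], [[0.08, -0.24, 0], [0, 0, 0], -1], [[0.07, -0.27, 0], [0, 0, 0], -1], [[0.05, -0.31, 0], [0, 0, 0], -1], [[0.03, -0.34, 0], [0, 0, 0], -1], [[-0.01, -0.39, 0], [0, 0, 0], -1], [[-0.04, -0.41, 0], [0, 0, 0], -1]])

```text
time_s: 6.7
ee_pos: [0.5592, 0.0056, 0.0914]
eef_rot: [-3.142, 0.0, 1.569]
force: [1.4, -4.2, 1.8]
grip_width: 0.0315
grip_force: 12.0
```

Run:
```python
from rows import *
o=get_obs();print(o["ee_pos"],o["force"],o["grip_force"],o["grip_width"])
d=o["ee_pos"][:2]-C;print(np.arctan2(d[1],d[0]),np.hypot(*d))
```

```text
[0.55922547 0.00558951 0.09137236] [ 1.37311007 -4.21967686  1.81481535] 12.000296933329082 0.03149450309925286
1.7524707081602 0.1149818209814061
```

>>> send_rows(motion=[[[-0.11, -0.44, 0], [0, 0, 0], -1], [[-0.16, -0.46, 0], [0, 0, 0], -1], [[-0.23, -0.43, 0], [0, 0, 0], -1], [[-0.28, -0.4, 0], [0, 0, 0], -1], [[-0.32, -0.36, 0], [0, 0, 0], -1], [[-0.37, -0.32, 0], [0, 0, 0], -1], [[-0.41, -0.27, 0], [0, 0, 0], -1], [[-0.43, -0.21, 0], [0, 0, 0], -1], [[-0.46, -0.16, 0], [0, 0, 0], -1], [[-0.48, -0.1, 0], [0, 0, 0], -1]])

```text
time_s: 7.7
ee_pos: [0.4653, -0.0926, 0.0914]
eef_rot: [3.14, 0.0, 1.569]
force: [10.9, -1.8, -6.8]
grip_width: 0.0314
grip_force: 12.0
```

Run:
```python
from rows import *
o=get_obs();print(o["ee_pos"],o["force"],o["grip_force"],o["grip_width"])
d=o["ee_pos"][:2]-C;t=np.arctan2(d[1],d[0])%(2*np.pi);print(t,np.hypot(*d))
th0=3.003;w=1.27*np.exp(-.07*np.arange(1,9)*.1)
th=th0+np.cumsum(w*.1)
rows(C+r*np.array([np.cos(th0),np.sin(th0)]),th,1.5708);print(np.round(th,3))
```

```text
[ 0.46534861 -0.09255638  0.09140864] [10.91644721 -1.83323202 -6.83844002] 11.998151854786556 0.03140276938763757
3.0119836606424233 0.11562116142136264
[[-0.48, -0.04, 0], [0, 0, 0], G], [[-0.48, 0.03, 0], [0, 0, 0], G], [[-0.47, 0.08, 0], [0, 0, 0], G], [[-0.45, 0.14, 0], [0, 0, 0], G], [[-0.43, 0.19, 0], [0, 0, 0], G], [[-0.4, 0.24, 0], [0, 0, 0], G], [[-0.36, 0.29, 0], [0, 0, 0], G], [[-0.33, 0.33, 0], [0, 0, 0], G], 
end th 3.987621447185191 cmd [ 0.50390306 -0.19361268]
[3.129 3.254 3.379 3.502 3.625 3.747 3.868 3.988]
```

>>> send_rows(motion=[[[-0.48, -0.04, 0], [0, 0, 0], 1], [[-0.48, 0.03, 0], [0, 0, 0], 1], [[-0.47, 0.08, 0], [0, 0, 0], 1], [[-0.45, 0.14, 0], [0, 0, 0], 1], [[-0.43, 0.19, 0], [0, 0, 0], 1], [[-0.4, 0.24, 0], [0, 0, 0], 1]])

```text
time_s: 8.3
ee_pos: [0.4851, -0.1741, 0.0913]
eef_rot: [-3.142, -0.0, 1.569]
force: [-0.6, -0.5, 0.4]
grip_width: 0.076
grip_force: 0.0
```

```bash
cat > look.py <<'E'
from rows import *
def look(n,name="wrist"):
    o=get_obs();c=camera(name);P=cloud(c);im=c["pixels"]
    d=o["ee_pos"][:2]-C;print("tcp",o["time_s"],o["ee_pos"],"th",np.arctan2(d[1],d[0])%(2*np.pi),np.hypot(*d),"w",o["grip_width"],"f",o["force"])
    rr=np.linalg.norm(P[...,:2]-C,axis=-1)
    k=(c["depth"]>0)&(P[...,2]>.098)&(P[...,2]<.112)&(im.max(-1)<90)&(abs(rr-.115)<.025)
    k=k&(np.linalg.norm(P[...,:2]-o["ee_pos"][:2],axis=-1)<.05)
    cv2.imwrite(f"pics/{n}.png",cv2.resize(im,(480,360))[:,:,::-1])
    if k.sum()<20: print("none",k.sum());return
    m,R=cv2.minEnclosingCircle(P[k][:,:2].astype(np.float32));e=np.array(m)-C
    print("knob",k.sum(),m,R,"th",np.arctan2(e[1],e[0])%(2*np.pi),"r",np.hypot(*e),"t_after",get_obs()["time_s"])
E
python3 -c "
from look import *
look('l1')"
```

```text
tcp 8.3 [ 0.48510153 -0.17406036  0.09130759] th 3.7532475243271253 0.11591376709744697 w 0.07603078341196819 f [-0.62725505 -0.5047151   0.36192275]
knob 4452 (0.496346116065979, -0.1745157539844513) 0.027248093858361244 th 3.817008537127202 r 0.10718714278938099 t_after 8.35
```

View pics/l1.png

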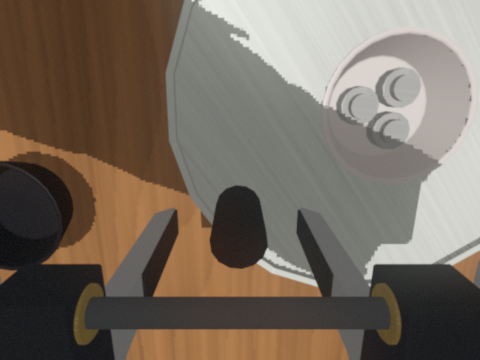

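The knob sits at (238,230), midway between the open fingers. I'll keep following it.

```bash
sed -i 's/<.05)$/<.05)\&(abs(P[...,0]-o["ee_pos"][0])<.025)/' look.py
cat > nxt.py <<'E'
from look import *
import sys
def nxt(t0,thk,w0,tc,thc,n,decay=.07,pc=None):
    # knob angle thk, rate w0 at t0; command stands at angle thc at tc; rows 0.1 s from tc
    t=tc+.1*np.arange(1,n+1)-t0; th=thk+w0*(1-np.exp(-decay*t))/decay
    rows(C+r*np.array([np.cos(thc),np.sin(thc)]) if pc is None else pc,th,1.5708);print(np.round(th,3))
E
python3 -c "
from nxt import *
nxt(8.3,3.753,1.23,8.35,3.747,12)"
```

```text
[[-0.55, 0.47, 0], [0, 0, 0], G], [[-0.31, 0.35, 0], [0, 0, 0], G], [[-0.26, 0.38, 0], [0, 0, 0], G], [[-0.21, 0.41, 0], [0, 0, 0], G], [[-0.16, 0.42, 0], [0, 0, 0], G], [[-0.1, 0.44, 0], [0, 0, 0], G], [[-0.05, 0.45, 0], [0, 0, 0], G], [[-0.01, 0.45, 0], [0, 0, 0], G], [[0.05, 0.43, 0], [0, 0, 0], G], [[0.1, 0.43, 0], [0, 0, 0], G], [[0.15, 0.41, 0], [0, 0, 0], G], [[0.19, 0.39, 0], [0, 0, 0], G], 
end th 5.225154112420294 cmd [ 0.63633904 -0.20774561]
[3.937 4.058 4.178 4.298 4.417 4.535 4.652 4.768 4.883 4.998 5.112 5.225]
```

>>> send_rows(motion=[[[-0.55, 0.47, 0], [0, 0, 0], 1], [[-0.31, 0.35, 0], [0, 0, 0], 1], [[-0.26, 0.38, 0], [0, 0, 0], 1], [[-0.21, 0.41, 0], [0, 0, 0], 1], [[-0.16, 0.42, 0], [0, 0, 0], 1]])

```text
time_s: 8.85
ee_pos: [0.546, -0.2181, 0.0911]
eef_rot: [-3.141, -0.0, 1.569]
force: [-0.3, -0.1, 0.4]
grip_width: 0.0938
grip_force: 0.0
```

```bash
python3 -c "
from nxt import *
look('l2')"
```

```text
tcp 8.85 [ 0.54604467 -0.21813914  0.09112872] th 4.41461252654363 0.1157323780102687 w 0.09381011355665402 f [-0.27924299 -0.12603406  0.41367389]
knob 4399 (0.5461862087249756, -0.21557632088661194) 0.01617920584976673 th 4.409167463809126 r 0.11324249916341844 t_after 8.9
```

```bash
python3 -c "
from nxt import *
nxt(8.85,4.409,1.18,8.9,4.417,10)"
```

```text
[[-0.14, 0.63, 0], [0, 0, 0], G], [[-0.03, 0.44, 0], [0, 0, 0], G], [[0.02, 0.45, 0], [0, 0, 0], G], [[0.08, 0.43, 0], [0, 0, 0], G], [[0.11, 0.42, 0], [0, 0, 0], G], [[0.17, 0.4, 0], [0, 0, 0], G], [[0.21, 0.38, 0], [0, 0, 0], G], [[0.24, 0.35, 0], [0, 0, 0], G], [[0.29, 0.31, 0], [0, 0, 0], G], [[0.31, 0.29, 0], [0, 0, 0], G], 
end th 5.603562113800104 cmd [ 0.66952198 -0.17971878]
[4.585 4.701 4.817 4.932 5.046 5.159 5.271 5.383 5.494 5.604]
```

>>> send_rows(motion=[[[-0.14, 0.63, 0], [0, 0, 0], 1], [[-0.03, 0.44, 0], [0, 0, 0], 1], [[0.02, 0.45, 0], [0, 0, 0], 1], [[0.08, 0.43, 0], [0, 0, 0], 1], [[0.11, 0.42, 0], [0, 0, 0], 1], [[0.17, 0.4, 0], [0, 0, 0], 1], [[0.21, 0.38, 0], [0, 0, 0], 1], [[0.24, 0.35, 0], [0, 0, 0], 1], [[0.29, 0.31, 0], [0, 0, 0], 1], [[0.31, 0.29, 0], [0, 0, 0], 1]])

```text
time_s: 9.9
ee_pos: [0.669, -0.1795, 0.0912]
eef_rot: [-3.141, -0.0, 1.569]
force: [-0.7, 0.4, 0.6]
grip_width: 0.094
grip_force: 0.0
```

```bash
python3 -c "
from nxt import *
look('l3')"
```

```text
tcp 9.9 [ 0.66898866 -0.1794777   0.09122644] th 5.603076572995105 0.11445422919887545 w 0.09402564263735426 f [-0.67948516  0.35932774  0.58823218]
knob 4436 (0.6706498265266418, -0.1747819036245346) 0.016224926337599754 th 5.644683518936057 r 0.11289041413978172 t_after 9.95
```

```bash
python3 -c "
from nxt import *
nxt(9.9,5.634,1.145,9.95,5.604,12,decay=.05)"
```

```text
[[0.64, 0.42, 0], [0, 0, 0], G], [[0.4, 0.18, 0], [0, 0, 0], G], [[0.41, 0.13, 0], [0, 0, 0], G], [[0.42, 0.08, 0], [0, 0, 0], G], [[0.43, 0.04, 0], [0, 0, 0], G], [[0.43, -0.01, 0], [0, 0, 0], G], [[0.42, -0.06, 0], [0, 0, 0], G], [[0.4, -0.1, 0], [0, 0, 0], G], [[0.4, -0.15, 0], [0, 0, 0], G], [[0.37, -0.19, 0], [0, 0, 0], G], [[0.35, -0.23, 0], [0, 0, 0], G], [[0.32, -0.26, 0], [0, 0, 0], G], 
end th 7.021440861571402 cmd [ 0.66497919 -0.03003834]
[5.805 5.918 6.031 6.143 6.255 6.366 6.477 6.587 6.696 6.805 6.914 7.021]
```

>>> send_rows(motion=[[[0.64, 0.42, 0], [0, 0, 0], 1], [[0.4, 0.18, 0], [0, 0, 0], 1], [[0.41, 0.13, 0], [0, 0, 0], 1], [[0.42, 0.08, 0], [0, 0, 0], 1], [[0.43, 0.04, 0], [0, 0, 0], 1], [[0.43, -0.01, 0], [0, 0, 0], 1], [[0.42, -0.06, 0], [0, 0, 0], 1], [[0.4, -0.1, 0], [0, 0, 0], 1], [[0.4, -0.15, 0], [0, 0, 0], 1], [[0.37, -0.19, 0], [0, 0, 0], 1], [[0.35, -0.23, 0], [0, 0, 0], 1], [[0.32, -0.26, 0], [0, 0, 0], 1]])

```text
time_s: 11.15
ee_pos: [0.6636, -0.0297, 0.0914]
eef_rot: [3.142, 0.0, 1.569]
force: [-0.4, 0.2, 0.0]
grip_width: 0.0939
grip_force: 0.0
```

```bash
python3 -c "
from nxt import *
look('l4')"
```

```text
tcp 11.15 [ 0.66357864 -0.02967993  0.09138899] th 0.749734187905281 0.11419874101631275 w 0.09387535165296738 f [-0.38233621  0.22015473  0.04904721]
knob 4231 (0.6670932173728943, -0.03115289844572544) 0.01614777185022831 th 0.719743184262809 r 0.11581929212398483 t_after 11.2
```

```bash
python3 -c "
from nxt import *
nxt(11.15,6.995,1.05,11.2,7.0214,12,decay=.06)"
```

```text
[[0.35, -0.36, 0], [0, 0, 0], G], [[0.24, -0.32, 0], [0, 0, 0], G], [[0.2, -0.33, 0], [0, 0, 0], G], [[0.17, -0.36, 0], [0, 0, 0], G], [[0.13, -0.37, 0], [0, 0, 0], G], [[0.09, -0.37, 0], [0, 0, 0], G], [[0.06, -0.38, 0], [0, 0, 0], G], [[0.01, -0.39, 0], [0, 0, 0], G], [[-0.02, -0.38, 0], [0, 0, 0], G], [[-0.06, -0.37, 0], [0, 0, 0], G], [[-0.1, -0.37, 0], [0, 0, 0], G], [[-0.13, -0.35, 0], [0, 0, 0], G], 
end th 8.259488989250324 cmd [ 0.53456208 -0.00190911]
[7.152 7.256 7.359 7.461 7.563 7.664 7.765 7.865 7.965 8.063 8.162 8.259]
```

>>> send_rows(motion=[[[0.35, -0.36, 0], [0, 0, 0], 1], [[0.24, -0.32, 0], [0, 0, 0], 1], [[0.2, -0.33, 0], [0, 0, 0], 1], [[0.17, -0.36, 0], [0, 0, 0], 1], [[0.13, -0.37, 0], [0, 0, 0], 1], [[0.09, -0.37, 0], [0, 0, 0], 1], [[0.06, -0.38, 0], [0, 0, 0], 1], [[0.01, -0.39, 0], [0, 0, 0], 1], [[-0.02, -0.38, 0], [0, 0, 0], 1], [[-0.06, -0.37, 0], [0, 0, 0], 1], [[-0.1, -0.37, 0], [0, 0, 0], 1], [[-0.13, -0.35, 0], [0, 0, 0], 1]])

```text
time_s: 12.4
ee_pos: [0.5332, -0.0022, 0.0915]
eef_rot: [3.141, 0.0, 1.569]
force: [-0.3, -0.0, 0.0]
grip_width: 0.0941
grip_force: 0.0
```

```bash
python3 -c "
from nxt import *
look('l5')"
```

```text
tcp 12.4 [ 0.53317738 -0.00215222  0.09149479] th 1.9890316596825017 0.11528448524007857 w 0.0941463970478947 f [-0.30576721 -0.00552553  0.01599058]
knob 4429 (0.5380774140357971, 0.0018437494290992618) 0.01637892611324787 th 1.9369125011489805 r 0.11710490490641125 t_after 12.45
```

```bash
python3 -c "
from nxt import *
nxt(12.4,8.225,.94,12.45,8.2595,10,decay=.075)"
```

```text
[[-0.18, -0.36, 0], [0, 0, 0], G], [[-0.19, -0.3, 0], [0, 0, 0], G], [[-0.21, -0.28, 0], [0, 0, 0], G], [[-0.24, -0.26, 0], [0, 0, 0], G], [[-0.25, -0.24, 0], [0, 0, 0], G], [[-0.28, -0.2, 0], [0, 0, 0], G], [[-0.29, -0.19, 0], [0, 0, 0], G], [[-0.3, -0.15, 0], [0, 0, 0], G], [[-0.31, -0.12, 0], [0, 0, 0], G], [[-0.32, -0.1, 0], [0, 0, 0], G], 
end th 9.174137259912518 cmd [ 0.46863334 -0.07892697]
[8.365 8.458 8.55  8.641 8.731 8.821 8.911 8.999 9.087 9.174]
```

>>> send_rows(motion=[[[-0.18, -0.36, 0], [0, 0, 0], 1], [[-0.19, -0.3, 0], [0, 0, 0], 1], [[-0.21, -0.28, 0], [0, 0, 0], 1], [[-0.24, -0.26, 0], [0, 0, 0], 1], [[-0.25, -0.24, 0], [0, 0, 0], 1], [[-0.28, -0.2, 0], [0, 0, 0], 1], [[-0.29, -0.19, 0], [0, 0, 0], 1], [[-0.3, -0.15, 0], [0, 0, 0], 1], [[-0.31, -0.12, 0], [0, 0, 0], 1], [[-0.32, -0.1, 0], [0, 0, 0], 1]])

```text
time_s: 13.45
ee_pos: [0.4674, -0.0799, 0.0914]
eef_rot: [3.142, 0.0, 1.569]
force: [-1.0, 0.0, -0.2]
grip_width: 0.0941
grip_force: 0.0
```

```bash
python3 -c "
from nxt import *
look('l6')"
```

```text
tcp 13.45 [ 0.46743487 -0.07985298  0.09137162] th 2.9007508963450843 0.11591059836418256 w 0.09407279126386744 f [-1.01942217  0.0107742  -0.19234987]
knob 4318 (0.4670121371746063, -0.07826648652553558) 0.016073942184448242 th 2.888413188492097 r 0.1167084206726818 t_after 13.5
```

```bash
python3 -c "
from nxt import *
nxt(13.45,9.182,.88,13.5,9.1741,12,decay=.07)"
```

```text
[[-0.52, -0.1, 0], [0, 0, 0], G], [[-0.34, -0.02, 0], [0, 0, 0], G], [[-0.33, 0.01, 0], [0, 0, 0], G], [[-0.32, 0.03, 0], [0, 0, 0], G], [[-0.32, 0.06, 0], [0, 0, 0], G], [[-0.31, 0.09, 0], [0, 0, 0], G], [[-0.3, 0.11, 0], [0, 0, 0], G], [[-0.29, 0.14, 0], [0, 0, 0], G], [[-0.28, 0.16, 0], [0, 0, 0], G], [[-0.25, 0.18, 0], [0, 0, 0], G], [[-0.25, 0.2, 0], [0, 0, 0], G], [[-0.22, 0.21, 0], [0, 0, 0], G], 
end th 10.235248470674682 cmd [ 0.5006948  -0.19087289]
[ 9.313  9.4    9.486  9.572  9.657  9.741  9.825  9.908  9.991 10.073
 10.154 10.235]
```

>>> send_rows(motion=[[[-0.52, -0.1, 0], [0, 0, 0], 1], [[-0.34, -0.02, 0], [0, 0, 0], 1], [[-0.33, 0.01, 0], [0, 0, 0], -1], [[-0.32, 0.03, 0], [0, 0, 0], -1], [[-0.32, 0.06, 0], [0, 0, 0], -1], [[-0.31, 0.09, 0], [0, 0, 0], -1], [[-0.3, 0.11, 0], [0, 0, 0], -1], [[-0.29, 0.14, 0], [0, 0, 0], -1], [[-0.28, 0.16, 0], [0, 0, 0], -1], [[-0.25, 0.18, 0], [0, 0, 0], -1], [[-0.25, 0.2, 0], [0, 0, 0], -1], [[-0.22, 0.21, 0], [0, 0, 0], -1]], squeeze=15)

```text
time_s: 14.7
ee_pos: [0.5003, -0.1915, 0.0915]
eef_rot: [3.141, -0.0, 1.569]
force: [3.4, 2.7, 1.8]
grip_width: 0.0317
grip_force: 15.0
```

```bash
python3 -c "
from rows import *
th0=10.235;w=.8-.8*np.arange(1,11)/10
rows(C+r*np.array([np.cos(th0),np.sin(th0)]),th0+np.cumsum(w*.1),1.5708)"
```

```text
[[-0.18, 0.21, 0], [0, 0, 0], G], [[-0.15, 0.19, 0], [0, 0, 0], G], [[-0.12, 0.18, 0], [0, 0, 0], G], [[-0.1, 0.16, 0], [0, 0, 0], G], [[-0.07, 0.13, 0], [0, 0, 0], G], [[-0.06, 0.11, 0], [0, 0, 0], G], [[-0.04, 0.08, 0], [0, 0, 0], G], [[-0.02, 0.06, 0], [0, 0, 0], G], [[-0.01, 0.03, 0], [0, 0, 0], G], [[-0.0, -0.0, 0], [0, 0, 0], G], 
end th 10.594999999999999 cmd [ 0.53522626 -0.2133105 ]
```

Caught, with a 31.7 mm opening and 15 N grip. Next I'll brake and hold.

>>> send_rows(motion=[[[-0.18, 0.21, 0], [0, 0, 0], -1], [[-0.15, 0.19, 0], [0, 0, 0], -1], [[-0.12, 0.18, 0], [0, 0, 0], -1], [[-0.1, 0.16, 0], [0, 0, 0], -1], [[-0.07, 0.13, 0], [0, 0, 0], -1], [[-0.06, 0.11, 0], [0, 0, 0], -1], [[-0.04, 0.08, 0], [0, 0, 0], -1], [[-0.02, 0.06, 0], [0, 0, 0], -1], [[-0.01, 0.03, 0], [0, 0, 0], -1], [[0, 0, 0], [0, 0, 0], -1], [[0, 0, 0], [0, 0, 0], -1], [[0, 0, 0], [0, 0, 0], -1]])

```text
time_s: 15.9
ee_pos: [0.5339, -0.2136, 0.0914]
eef_rot: [3.142, 0.0, 1.569]
force: [0.4, 1.7, 5.7]
grip_width: 0.0316
grip_force: 15.0
```

>>> send_rows(motion=[[[0, 0, 0], [0, 0, 0], -1], [[0, 0, 0], [0, 0, 0], -1], [[0, 0, 0], [0, 0, 0], -1], [[0, 0, 0], [0, 0, 0], -1], [[0, 0, 0], [0, 0, 0], -1], [[0, 0, 0], [0, 0, 0], -1], [[0, 0, 0], [0, 0, 0], -1], [[0, 0, 0], [0, 0, 0], -1], [[0, 0, 0], [0, 0, 0], -1], [[0, 0, 0], [0, 0, 0], -1], [[0, 0, 0], [0, 0, 0], -1], [[0, 0, 0], [0, 0, 0], -1]])

```text
time_s: 17.1
ee_pos: [0.5339, -0.2136, 0.0914]
eef_rot: [3.142, 0.0, 1.569]
force: [1.6, 2.3, 4.7]
grip_width: 0.0314
grip_force: 15.0
```

>>> send_rows(motion=[[[0, 0, 0], [0, 0, 0], -1], [[0, 0, 0], [0, 0, 0], -1], [[0, 0, 0], [0, 0, 0], -1], [[0, 0, 0], [0, 0, 0], -0.3], [[0, 0, 0], [0, 0, 0], -0.25], [[0, 0, 0], [0, 0, 0], 0], [[0, 0, 0], [0, 0, 0], 0.5], [[0, 0, 0], [0, 0, 0], 1], [[0, 0, 0], [0, 0, 0], 1], [[0, 0, 0], [0, 0, 0], 1], [[0, 0, 0], [0, 0, 0], 1], [[0, 0, 0], [0, 0, 0], 1]], squeeze=3)

```text
time_s: 18.3
ee_pos: [0.534, -0.2136, 0.0914]
eef_rot: [3.142, -0.0, 1.569]
force: [-0.3, 0.1, 0.2]
grip_width: 0.0878
grip_force: 0.0
```

```bash
python3 -c "
from nxt import *
look('m1');look('m2');look('m3')"
```

```text
tcp 18.3 [ 0.53399581 -0.21356168  0.09136055] th 4.303130895482825 0.11560910589883171 w 0.08780640605261218 f [-0.31054114  0.10797561  0.20270698]
knob 4395 (0.533353328704834, -0.210623636841774) 0.016163136810064316 th 4.287593023759321 r 0.113183021776207 t_after 18.35
tcp 18.35 [ 0.53400074 -0.21357566  0.09135064] th 4.303218192471977 0.1156199735507599 w 0.09170797932380602 f [-0.5360882  -0.00120363 -0.58367635]
knob 4390 (0.5332770943641663, -0.21117867529392242) 0.016578154638409615 th 4.288993758413043 r 0.11372026038379274 t_after 18.4
tcp 18.4 [ 0.53398298 -0.21356499  0.09133348] th 4.303040511522398 0.11561724552768589 w 0.09313082883711206 f [ 0.01123589  0.07486618 -0.33363137]
knob 4405 (0.5335493087768555, -0.21075698733329773) 0.01616694964468479 th 4.289655488377463 r 0.11322399104543489 t_after 18.45
```

The knob is at rest. I'll rise straight up and then back off towards the robot.

>>> send_rows(motion=[[[0, 0, -0.4], [0, 0, 0], 1], [[0, 0, -0.8], [0, 0, 0], 1], [[0, 0, -0.9], [0, 0, 0], 1], [[0, 0, -0.9], [0, 0, 0], 1], [[0, 0, -0.9], [0, 0, 0], 1], [[0, 0, -0.9], [0, 0, 0], 1], [[0.6, -0.4, -0.5], [0, 0, 0], 1], [[0.9, -0.4, 0], [0, 0, 0], 1], [[0.9, -0.4, 0], [0, 0, 0], 1], [[0.9, -0.4, 0], [0, 0, 0], 1], [[0.9, -0.4, 0], [0, 0, 0], 1], [[0.9, -0.4, 0], [0, 0, 0], 1]])

```text
time_s: 19.65
ee_pos: [0.4616, -0.0594, 0.2513]
eef_rot: [3.141, 0.0, 1.569]
force: [0.9, -0.2, 0.2]
grip_width: 0.094
grip_force: 0.0
```

>>> send_rows(motion=[[[0.9, -0.2, 0], [0, 0, 0], 1], [[0.9, -0.2, 0], [0, 0, 0], 1], [[0.9, 0, 0], [0, 0, 0], 1], [[0.9, 0, 0], [0, 0, 0], 1], [[0.9, 0, 0], [0, 0, 0], 1], [[0.5, 0, 0], [0, 0, 0], 1], [[0.2, 0, 0], [0, 0, 0], 1], [[0, 0, 0], [0, 0, 0], 1], [[0, 0, 0], [0, 0, 0], 1], [[0, 0, 0], [0, 0, 0], 1]])

```text
time_s: 20.65
ee_pos: [0.4507, 0.0949, 0.2505]
eef_rot: [3.141, 0.0, 1.568]
force: [0.5, -0.2, -0.2]
grip_width: 0.094
grip_force: 0.0
```

Run:
```python
from h import *
def k(c):
    P=cloud(c);C=np.array([.58,-.1075]);m=(c["depth"]>0)&(P[...,2]>.1)&(P[...,2]<.115)&(np.linalg.norm(P[...,:2]-C,axis=-1)<.15)
    return m.sum(),P[m].mean(0) if m.any() else 0
a=camera("top");b=camera("scene");print(k(a),k(b))
for i in range(8):b=camera("scene")
a=camera("top");print(k(a),k(b))
cv2.imwrite("pics/end.png",np.hstack([cv2.resize(x["pixels"],(400,300)) for x in(a,b)])[:,:,::-1])
```

```text
(np.int64(131), array([ 0.53381384, -0.21172993,  0.10668956])) (np.int64(147), array([ 0.53780813, -0.20980327,  0.10546745]))
(np.int64(129), array([ 0.53404289, -0.21176038,  0.10690578])) (np.int64(143), array([ 0.53788593, -0.20978006,  0.10597248]))
```

View pics/end.png

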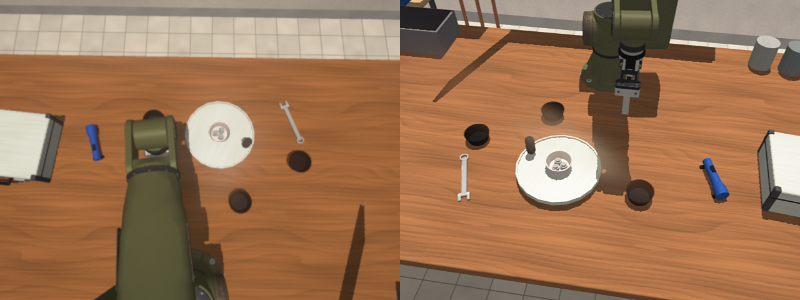

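The final views show the tray at rest with the bowl and caps in the middle, at about (220,133) in the top view. The gripper is well clear and the spanner and torch are undisturbed.

```bash
python3 -c "
from station import *
print(hand_in())"
```

```text
the job is handed in; nothing more can be done
None
```

The job is handed in at about 21 s: I spun the tray anticlockwise at about 1.25 rad/s and followed the knob without contact for over 5 s. I then caught it, stopped and held the tray, and drew clear with the bowl and caps still standing; hand-in returned no verdict.

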